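# Free the ratchet pawl and lower the bench lift

## Task

Lower the carton on the bench lift: give the black knob on the yellow ratchet cover a quarter turn clockwise so that the cover springs up, take the orange-handled release bar from the bench, put its steel end under the yellow tab of the pawl, flick the pawl up off the ratchet wheel and keep it clear until the tray has sunk all the way down. Then let the pawl fall back onto the wheel and lay the bar in the two forks at the side of the lift, handle towards you. Touch the pawl with nothing but the bar, do not touch the carton, keep it on its tray, and leave the other things on the bench where they are.

Things in the scene. Friction and masses are not known exactly. Their poses are not given: they have to be found in the camera images.
- lift: fixed bench lift. Origin on the bench top (z 0) straight under the axle of its ratchet wheel; x points from the operator's side into the lift, y left, z up. Below, (x, y, z) are mm in this frame. Base plate 10 thick, x -100..85, y -60..265, plus x -140..15, y -175..-55 under the bar's cradle. Mast x 1..31, y 61..92, top z 270, with a rack beside it; the tray is left of it
- wheel (a point): centre of the steel ratchet wheel, at (0, 0, 100): 72 mm diameter, 12 thick, axle along y. It sits in a blue housing x -85..75, y -43..43, side plates 75 mm apart inside, top z 185; its front wall ends at z 92, above that the front is open once the cover is up. Black damper and shaft end on its right side, out to y -68. In front of the housing (x < -95) stands only the cradle
- cover (a joint): yellow cover, top plate 168 x 94 mm at z 188..191, front skirt 90 mm deep at x -90. Hinge along y at (75, 0, 188). 0 = shut, 1.9 rad = fully open. Once the cam behind the knob is off its keeper, a spring swings it fully open by itself in about 2 s (0.5 N at the front); on the way its lower front edge sweeps out to x -115 (keep clear); open it stands behind x 0, up to z 375
- knob (a joint): angle of the cover's quarter-turn latch knob: 0 = latched (its bar lies across, along y), 1.571 = fully turned (bar along x). Grows clockwise seen from above; starts at 0 to 0.2; the cam leaves its keeper at about 0.9 rad. Stays where it is left; takes about 0.05 N m
- knob_grip (a point): centre of the knob's grip, on the turning axis: black bar 12 mm thick, 40 mm long, 26 mm high (13 above and below this point), on a disc 32 mm across; at (-50, 0, 210.5) while the cover is shut. Axes: y along the bar, z along the turning axis, away from the cover
- pawl: dark steel pawl with a yellow tab, hooked in the ratchet wheel from above; origin on its pivot (along y) at (50, 0, 145); when down it lies along the lift's -x, over the wheel's top and out to x -74, within 10 mm of y 0. It swings up by 0.9 rad at most; let go, it falls back by its own weight and the wheel holds the tray again at the next tooth (8 mm of tray travel each)
- pawl_tab (a point): mid underside of the pawl's yellow tab (34 mm long, 19 wide, 8 thick); at (-62, 0, 141.5) when the pawl is down; the tab's free end is 12 mm nearer the operator. Free space below down to z 92; the wheel's rim is 29 mm farther in at z 115. A bar whose end is 12 to 20 mm past this point lifts it with 1 to 3 N; it clears the teeth 15 mm up; 25 to 45 mm is sure
- tray (a joint): how far the tray has sunk from its start, m: 0 = raised and held by the pawl, 0.0765 = fully down on its stop. A rack gears it to the ratchet wheel; while the pawl is lifted it sinks by its own weight, slowed by a damper, in 2 to 4 s
- tray_floor (a point): centre of the floor of the aluminium tray (150 x 164 mm, rim 10 mm high), at (0, 180, 95.5) when raised and 76.5 lower when down; axes as the lift's
- load_carton: small brown carton lying loose on the tray, 61 x 120 x 55 mm, about 0.4 kg. Origin: centre of its underside, z up
- release_bar: loose release bar, 185 mm long, 0.12 kg. Origin on its long axis at its centre of mass, in the front of the handle; x points along the bar to the steel end. Orange handle, 20 mm wide (y), 22 high (z), from x -70 to +15 mm; then a round steel shaft, 10 mm diameter, to +115. It starts flat on the bench, z up, axis 11 mm above the bench
- bar_tip (a point): end of the bar's steel shaft, on its axis, 115 mm from the bar's origin
- cradle (a point): where the bar's origin belongs when it lies in the cradle, at (-80, -150, 50); axes as the lift's, bar tip towards +x. Handle fork 45 mm nearer the operator (12 thick, flat floor 11 below this point, 26 between its sides, flared tops 14 above this point); V fork for the shaft 80 mm to +x (8 thick, 90 degree V, 40 wide at its top, 15 above)
- terminal: bystander: black handheld terminal, 190 x 70 x 33 mm, long axis x; origin at the centre of its underside
- tape_roll: bystander: roll of packing tape lying flat, 98 mm diameter, 48 mm high; origin at the centre of its underside
- mug: bystander: orange mug, 81 x 113 x 101 mm with its handle; origin at the centre of its underside
- stamp: bystander: rubber stamp with red cap, 36 x 56 x 71 mm; origin at the centre of its underside
- stapler: bystander: red and black stapler, 145 x 36 x 47 mm; origin at the centre of its underside
- scissors: bystander: scissors with blue handles lying flat, 87 x 199 x 9 mm; origin at the centre of its underside
- note_pad: bystander: yellow pad of notes, 70 x 76 x 14 mm; origin at the centre of its underside
- glue_stick: bystander: standing glue stick, white and orange, 28 mm diameter, 95 mm high; origin at the centre of its underside
Mind the look-alikes: they are no part of the job. There is more than one size of the load_carton; the job needs the larger.

How it is judged:
By the outcome, as a careful person would: the job done as asked, in the order asked, and still so for the second after the job is handed in, with the robot touching nothing.
It also fails if it takes over 58 s, if anything falls off the work surface, if the arm or the gripper's body presses on something with over 40 N, if the wrist force passes 120 N, or if a joint passes its speed limit or range.

## Robot

A 7-joint arm with a two-finger parallel gripper is mounted at the origin on a cart in front of the work surface, level with it; the furniture and walls round the work are solid. World frame = base frame: x ahead of the robot, y to its left, z up, the work surface at z = 0. Lengths are in m, angles in rad, forces in N, time in s.
With the tool pointing down it reaches from about 0.4 to 0.925 m from the base axis. Payload 5.6 kg.
Tool frame: the origin (TCP) lies midway between the tips of the shut fingers; the grasp point (between the pads) lies 19 mm behind it; z points along the fingers, y is the line along which they close (so a half turn about z gives the same grasp; the last joint's range is limited). The gripper opens to 85 mm and grips with 20 to 120 N. Pads are 22 mm wide; open, the fingers measure 114 mm over their backs; the gripper's body (76 mm by 85 mm) begins 54 mm behind the grasp point. The pads swing forward as they close: fully open they stand 13 mm farther back than shut.
Start: joints at [-1.19, 0.468, -0.012, 1.603, 0.006, 1.071, -0.056], TCP at [0.267, 0.592, 0.202] pointing down, gripper open.
Joint ranges: [-2.53, 2.53], [-0.31, 2.02], [-1.57, 1.55], [0.28, 2.44], [-1.29, 4.43], [0.15, 1.84], [-2.92, 2.92]. Speed limits (rad/s): [2.57, 2.57, 3.14, 3.14, 3.14, 3.14, 3.14].

## Interface

Orientations are given as a 3x3 rotation matrix whose columns are the frame's x, y, z axes.
In Python, from workcell import * gives the robot as it stands.
- The arm moves only by the tool jog_arm, never from a script. Its argument "targets" is a list of rows, each a list of 7 numbers: the closure, from 0 (fully open) to 1 (shut), then the shift along the tool's x, y, z in m, then the turn, a rotation vector about the tool's x, y, z in degrees. A call has 1 to 5 rows; each row is the pose to reach, as a shift and turn from the pose commanded when the call began, along the tool's axes at that moment; what a row does not reach only later rows make up. A row lasts 1/8 s, in which the tool goes at most 62.5 mm and 10.7 degrees, less where a joint would pass 70% of its speed; a pose out of reach is approached as far as the arm can. A call with a gripper value outside its range is refused whole. The fingers move at their own pace and stop on an object; "squeeze" is the grip in N (left out, the last holds). Time passes only in rows, so rows that repeat a pose let the fingers close. It gives the time, the measured TCP pose, the force, the opening and the grip force at its end, in the units of the state.
- state(): the state, without advancing time (a new reading comes with each control period).
- read_camera(name): name is "scene" or "top" or "wrist"; returns a dict with "color" (480x640x3 uint8, red, green, blue), "camera_matrix" (3x3 intrinsics, pixels), "rvec" (rotation vector, rad) and "tvec" (3), from world to camera coordinates, as OpenCV has them; the wrist camera has in their place "T_tool_cam" (4x4, takes a point from camera to tool coordinates, whose origin is the TCP and whose axes are the flange's). Camera axes: x right, y down, z forward; pixel columns grow to the right and rows downward; lengths in m; the calibration is good to about 2 mm. A picture is of the moment at which its call begins: read the wrist's pose just before it. There is no depth.
- finish_job(): hands the job in; it is judged then, once.
The state is a dict: "time_s": time; "qpos": joint angles; "joint_velocities": joint speeds; "effort": joint torques, N m; "ee_pos": TCP position; "tcp_rot": TCP orientation; "wrist_force": force on the tool from outside, world axes, zero at the start; "torque": the same for the moment, N m; "width": finger opening in m; "gripper_force": force on a finger pad.
Only numpy, scipy, OpenCV 4.12 (cv2) and the standard library are available. Lean on these libraries where they do the work, as an engineer would, in place of code of your own. Each camera call takes 0.05 s, during which the arm holds its last target. There are 200 camera calls.

## Working session

There is one attempt and no reset: what is moved stays moved. The work goes in short steps, Python scripts to look and compute and a tool call to move; the robot and the scene stay as the last step left them, time stands still between calls to the robot, and variables do not carry over. Pictures are saved under pics/ and viewed, at most 10 in all, crops included, and the job is handed in when it is done.

Besides the shell and the picture viewer there is one more tool, called after "Request:" by a JSON object that holds its "api" and its "payload". jog_arm: Moves the arm, as the interface text tells. Its arguments: {"type":"object","properties":{"targets":{"type":"array","items":{"type":"array","items":{"type":"number"}}},"squeeze":{"type":"number"}},"required":["targets"]}

```bash
ls; mkdir -p pics
python3 - <<'E'
from workcell import *
import cv2,pickle
d={}
for n in("scene","top","wrist"):
    d[n]=read_camera(n); cv2.imwrite(f"pics/{n}0.png",d[n]["color"][:,:,::-1])
pickle.dump(d,open("cam0.pkl","wb"))
for n in d: print(n,{k:v for k,v in d[n].items() if k!="color"})
print(state())
E
```

```text
pics
scene {'camera_matrix': array([[578.364908  ,   0.        , 321.29765046],
       [  0.        , 578.364908  , 233.66703716],
       [  0.        ,   0.        ,   1.        ]]), 'rvec': array([ 1.1694147 , -1.96272086,  1.26660207]), 'tvec': array([0.2203896 , 0.36177721, 1.45750029])}
top {'camera_matrix': array([[471.94296163,   0.        , 323.25274159],
       [  0.        , 471.94296163, 240.59741042],
       [  0.        ,   0.        ,   1.        ]]), 'rvec': array([ 2.13476327, -2.18054768,  0.12723303]), 'tvec': array([-0.05727933,  0.58001519,  1.48443272])}
wrist {'camera_matrix': array([[356.83664113,   0.        , 320.24741292],
       [  0.        , 356.83664113, 240.49000494],
       [  0.        ,   0.        ,   1.        ]]), 'T_tool_cam': array([[-4.76427521e-04, -9.49866657e-01, -3.12654933e-01,
         8.00353061e-02],
       [ 9.99999684e-01, -6.51753165e-04,  4.56257730e-04,
        -2.91798024e-04],
       [-6.37157846e-04, -3.12654616e-01,  9.49866667e-01,
        -1.72490396e-01],
       [ 0.00000000e+00,  0.00000000e+00,  0.00000000e+00,
         1.
[... 169 characters left out ...]
array([ 1.92646786e-03, -2.45020240e-03,  2.84729125e-03, -2.16977925e-03,
       -7.92509857e-04,  3.11374494e-04, -5.95264301e-05]), 'effort': array([ 5.85727121e-04, -5.32794535e+01,  2.13699468e-02, -2.51549166e+01,
        1.14145307e-02,  5.60567889e-03, -4.80529707e-06]), 'ee_pos': array([0.26715704, 0.59204317, 0.20174317]), 'tcp_rot': array([[-9.11526681e-01,  4.11240712e-01, -4.31536838e-04],
       [ 4.11240911e-01,  9.11525739e-01, -1.31929323e-03],
       [-1.49190154e-04, -1.38003659e-03, -9.99999037e-01]]), 'wrist_force': array([ 0.45545214, -0.43477044, -0.01380641]), 'torque': array([ 0.02523422,  0.00924949, -0.04120599]), 'gripper_force': 0.0, 'width': 0.08547679467859555}
```

View pics/top0.png

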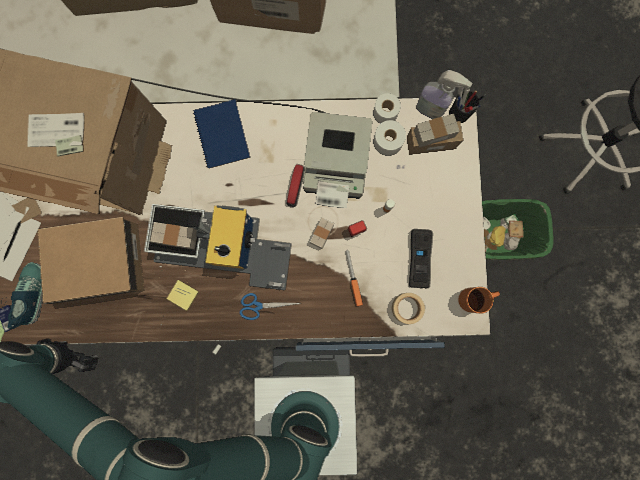

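View pics/scene0.png

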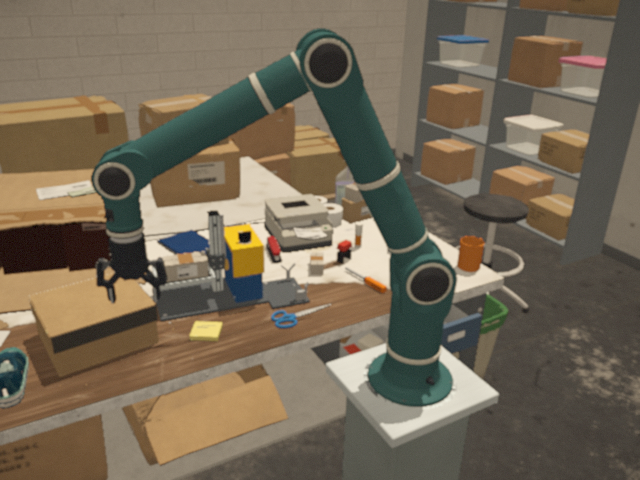

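Top view: the lift has its yellow cover at (228,238), knob at (222,250) and tray with the larger carton at (175,232). The grey cradle plate is at (270,263). Things that could be mistaken for the bar are the scissors (265,306), mug (478,299), glue stick (389,207) and stapler (295,185). The only orange handle with a steel shaft is at (354,278). For the carton, the small one at (320,233) is off the lift. I'll check this in a close crop.

```bash
cat > h.py <<'E'
import numpy as np,cv2,pickle
from scipy.spatial.transform import Rotation as R
def ray(c,uv,z):
    Rm=cv2.Rodrigues(c["rvec"])[0]; o=-Rm.T@c["tvec"]
    uv=np.atleast_2d(uv).astype(float)
    d=np.c_[(uv-c["camera_matrix"][:2,2])/c["camera_matrix"][0,0],np.ones(len(uv))]@Rm
    return o+d*((z-o[2])/d[:,2])[:,None]
def proj(c,P): return cv2.projectPoints(np.atleast_2d(P).astype(float),c["rvec"],c["tvec"],c["camera_matrix"],None)[0][:,0]
E
python3 - <<'E'
from h import *
d=pickle.load(open("cam0.pkl","rb"));c=d["top"];im=c["color"]
cv2.imwrite("pics/crop0.png",cv2.resize(im[195:315,140:380],None,fx=3.3,fy=3.3,interpolation=cv2.INTER_CUBIC)[:,:,::-1])
hsv=cv2.cvtColor(im,cv2.COLOR_RGB2HSV)
def m(lo,hi,box):
    k=cv2.inRange(hsv,lo,hi);z=np.zeros_like(k);x0,y0,x1,y1=box;z[y0:y1,x0:x1]=k[y0:y1,x0:x1];return z
y=m((20,150,100),(32,255,255),(195,195,260,285))
r=cv2.minAreaRect(np.argwhere(y)[:,::-1].astype(np.float32));b=cv2.boxPoints(r)
print("cover",r,b.tolist(),ray(c,b,.19).round(4).tolist())
o=m((5,150,120),(18,255,255),(335,245,375,315))
pts=np.argwhere(o)[:,::-1].astype(np.float32);r=cv2.minAreaRect(pts);b=cv2.boxPoints(r);print("handle",r,len(pts),ray(c,b,.011).round(4).tolist(),ray(c,r[0],.011))
print("cam",ray(c,[[0,0]],9)[0]*0, (-cv2.Rodrigues(c["rvec"])[0].T@c["tvec"]))
E
```

```text
cover ((225.60000610351562, 236.30001831054688), (32.3854866027832, 57.55848693847656), 8.13010311126709) [[205.5, 262.5], [213.6400146484375, 205.52003479003906], [245.70001220703125, 210.10003662109375], [237.55999755859375, 267.08001708984375]] [[0.5037, 0.27, 0.19], [0.6698, 0.2477, 0.19], [0.6542, 0.1542, 0.19], [0.4886, 0.1777, 0.19]]
handle ((356.35296630859375, 292.4117736816406), (26.19384765625, 5.820855140686035), 75.96376037597656) 150 [[0.4499, -0.1545, 0.011], [0.4541, -0.1729, 0.011], [0.3722, -0.1909, 0.011], [0.368, -0.1727, 0.011]] [[ 0.41091163 -0.17277675  0.011     ]]
cam [-0. -0.  0.] [ 0.39569126 -0.07204891  1.5432033 ]
```

View pics/crop0.png

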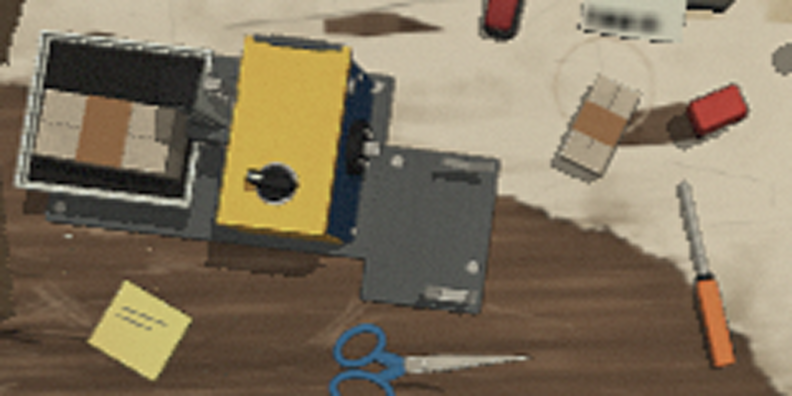

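The crop confirms it: the bar handle is at crop (715,320) with its tip at (684,183), and the knob at (275,184) has its pointer to the left. The cradle plate corners are at (497,157), (482,313) and (362,300). Next I'll fit the lift pose.

```bash
cat >> h.py <<'E'
def fit(Lp,W):
    Lp=np.array(Lp,float)[:,:2];W=np.array(W)[:,:2];a=Lp-Lp.mean(0);b=W-W.mean(0)
    th=np.arctan2((a[:,0]*b[:,1]-a[:,1]*b[:,0]).sum(),(a*b).sum());c,s=np.cos(th),np.sin(th)
    Rm=np.array([[c,-s],[s,c]]);t=W.mean(0)-Rm@Lp.mean(0);return th,t,(Lp@Rm.T+t-W)
E
python3 - <<'E'
from h import *
d=pickle.load(open("cam0.pkl","rb"));c=d["top"];im=c["color"]
f=lambda p:np.array(p)/3.3+[140,195]-.35
pl=ray(c,f([[497,157],[482,313],[362,300]]),.010)
cv=np.array([[0.5037,0.27],[0.6698,0.2477],[0.6542,0.1542],[0.4886,0.1777]])
Lc=np.array([[-.0915,.047],[.0765,.047],[.0765,-.047],[-.0915,-.047]])
Lb=np.array([[.015,-.175],[-.14,-.175],[-.14,-.055]])
for L,W in((Lc,cv),(Lb,pl),(np.r_[Lc,Lb],np.r_[cv,pl[:,:2]])):
    th,t,e=fit(L,W);print(np.degrees(th).round(2),t.round(4),(e*1000).round(1).tolist())
k=(cv2.inRange(im,(0,0,0),(70,70,70)));k[:, :]=k*0+k
ys,xs=np.where(k[240:262,210:233]);print("knob dark",xs.mean()+210,ys.mean()+240,len(xs),ray(c,[xs.mean()+210,ys.mean()+240],.21))
tip=f([[684,183]]);print("tip",ray(c,tip,.011),"front handle",ray(c,f([[704,279]]),.015),"rear",ray(c,f([[723,366]]),.015))
E
```

```text
-8.23 [0.5865 0.2113] [[-1.0, 0.9], [-0.9, -0.8], [1.3, -0.3], [0.6, 0.2]]
-6.49 [0.5844 0.2129] [[0.8, -1.2], [0.4, -0.2], [-1.2, 1.4]]
-7.48 [0.5865 0.2113] [[-1.8, -0.2], [-1.3, 0.2], [2.0, 0.5], [1.1, -1.1], [-0.1, -2.7], [-0.2, 0.9], [0.3, 2.3]]
knob dark 222.68627450980392 250.12745098039215 102 [[0.53629474 0.21638137 0.21      ]]
tip [[ 0.54868286 -0.14606671  0.011     ]] front handle [[ 0.45350662 -0.16288615  0.015     ]] rear [[ 0.36880934 -0.1789363   0.015     ]]
```

Request:
{"api": "jog_arm", "payload": {"targets": [[0, 0, 0, -0.06, 0, 0, 10], [0, -0.05, -0.03, -0.09, 0, 0, 20], [0, -0.1, -0.06, -0.12, 0, 0, 30], [0, -0.15, -0.088, -0.12, 0, 0, 40], [0, -0.2, -0.116, -0.12, 0, 0, 50]], "squeeze": 40}}

```text
time_s: 0.78
ee_pos: [0.4031, 0.4026, 0.3231]
tcp_rot: [[-0.265, 0.964, 0.001], [0.964, 0.265, 0.001], [0.001, 0.001, -1.0]]
wrist_force: [1.0, 0.8, -0.5]
width: 0.0857
gripper_force: 0.0
```

```bash
cat >> h.py <<'E'
def to(s,P,yaw):
    """tool-frame shift and z-turn to TCP P with tool y-axis at world yaw deg, pointing down"""
    Rw=np.array(s["tcp_rot"]);a=np.radians(yaw);y=np.array([np.cos(a),np.sin(a),0]);z=np.array([0,0,-1.]);T=np.c_[np.cross(y,z),y,z]
    return (Rw.T@(np.array(P)-s["ee_pos"])).round(4).tolist(),np.degrees(R.from_matrix(Rw.T@T).as_rotvec()).round(2).tolist()
th=np.radians(-7.6);L0=np.array([.5863,.2115])
def lw(p): 
    c,s_=np.cos(th),np.sin(th);return np.array([L0[0]+c*p[0]-s_*p[1],L0[1]+s_*p[0]+c*p[1],p[2]])
E
python3 - <<'E'
from h import *;from workcell import *
s=state();print(s["time_s"],s["ee_pos"],s["qpos"].round(2),lw([-.05,0,.32]));print(to(s,lw([-.05,0,.32]),-14))
E
```

```text
0.775 [0.40313035 0.40263351 0.32314434] [-1.04  0.23  0.23  1.67 -0.06  1.25 -0.52] [0.53673922 0.21811282 0.32      ]
([-0.2133, 0.08, 0.0031], [0.05, -0.06, 29.36])
```

Request:
{"api": "jog_arm", "payload": {"targets": [[0, -0.055, 0.02, 0, 0, 0, 10], [0, -0.11, 0.04, 0, 0, 0, 20], [0, -0.165, 0.06, 0, 0, 0, 29], [0, -0.213, 0.08, 0.003, 0, 0, 29], [0, -0.213, 0.08, 0.003, 0, 0, 29]]}}

```text
time_s: 1.4
ee_pos: [0.5388, 0.216, 0.3192]
tcp_rot: [[0.238, 0.971, 0.001], [0.971, -0.238, -0.002], [-0.002, 0.001, -1.0]]
wrist_force: [-1.3, 0.7, 0.6]
width: 0.0854
gripper_force: 0.0
```

Run:
```python
from h import *;from workcell import *
s=state();w=read_camera("wrist");pickle.dump((s,w),open("w1.pkl","wb"))
cv2.imwrite("pics/w1.png",w["color"][:,:,::-1])
print(s["ee_pos"],s["tcp_rot"].round(3).tolist(),s["qpos"].round(2))
```

```text
[0.53879844 0.21598365 0.31924108] [[0.238, 0.971, 0.001], [0.971, -0.238, -0.002], [-0.002, 0.001, -1.0]] [-0.79  0.26  0.43  1.66 -0.11  1.25 -0.58]
```

View pics/w1.png

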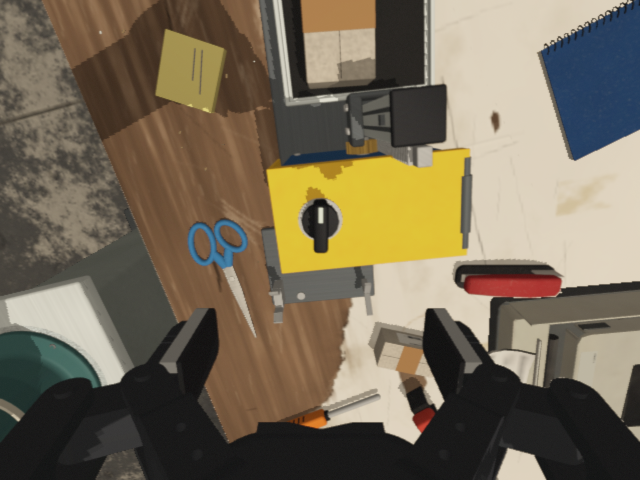

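The wrist view shows the knob at (320,222) with its bar from (320,199) to (321,252), almost in line with tool x. The cover corners are at (268,168), (470,150), (466,260) and (281,272).

```bash
cat >> h.py <<'E'
def wray(s,w,uv,z):
    T=w["T_tool_cam"];Rw=np.array(s["tcp_rot"])@T[:3,:3];o=np.array(s["ee_pos"])+np.array(s["tcp_rot"])@T[:3,3]
    K=w["camera_matrix"];uv=np.atleast_2d(uv).astype(float)
    d=np.c_[(uv-K[:2,2])/K[0,0],np.ones(len(uv))]@Rw.T
    return o+d*((z-o[2])/d[:,2])[:,None]
E
python3 - <<'E'
from h import *
s,w=pickle.load(open("w1.pkl","rb"));im=w["color"]
k=cv2.inRange(im,(0,0,0),(45,45,45));k2=np.zeros_like(k);k2[190:262,295:350]=k[190:262,295:350]
print("dark bbox",cv2.boundingRect(k2))
hsv=cv2.cvtColor(im,cv2.COLOR_RGB2HSV);y=cv2.inRange(hsv,(20,120,60),(34,255,255));y[:140]=0;y[290:]=0;y[:,:255]=0;y[:,480:]=0
n,l,st,_=cv2.connectedComponentsWithStats(y);i=1+st[1:,4].argmax()
q=cv2.approxPolyDP(cv2.convexHull(np.argwhere(l==i)[:,::-1].astype(np.int32)),8,True)[:,0];print(q.tolist())
for p in([[320,199],[321,252]],):print("bar ends top",wray(s,w,p,.2235).round(4).tolist())
W=wray(s,w,[[268,168],[470,150],[466,260],[281,272]],.191);print(W.round(4).tolist())
t,o,e=fit([[-.0915,.047],[.0765,.047],[.0765,-.047],[-.0915,-.047]],W);print(np.degrees(t),o,(e*1000).round(1).tolist())
E
```

```text
dark bbox (303, 199, 31, 53)
[[469, 149], [465, 254], [281, 272], [266, 173], [278, 159]]
bar ends top [[0.5448, 0.2402, 0.2235], [0.5354, 0.1982, 0.2235]]
[[0.5075, 0.2694, 0.191], [0.6723, 0.2438, 0.191], [0.6581, 0.1478, 0.191], [0.4925, 0.1765, 0.191]]
-9.186624636027668 [0.58999535 0.20818258] [[-0.4, -0.2], [0.8, -1.5], [-0.1, 1.7], [-0.3, -0.1]]
```

Request:
{"api": "jog_arm", "payload": {"targets": [[0, 0.0015, 0, 0.055, 0, 0, 1], [0, 0.0015, 0, 0.1, 0, 0, 1], [0, 0.0015, 0, 0.113, 0, 0, 1], [1, 0.0015, 0, 0.113, 0, 0, 1], [1, 0.0015, 0, 0.113, 0, 0, 1]], "squeeze": 30}}

```text
time_s: 2.08
ee_pos: [0.5381, 0.2235, 0.2085]
tcp_rot: [[0.246, 0.969, 0.003], [0.969, -0.246, 0.002], [0.002, 0.002, -1.0]]
wrist_force: [-0.6, 0.8, 0.2]
width: 0.0513
gripper_force: 0.0
```

Request:
{"api": "jog_arm", "payload": {"targets": [[1, 0, 0, 0, 0, 0, 0], [1, 0, 0, 0, 0, 0, 0], [1, 0, 0, 0, 0, 0, 0]]}}

```text
time_s: 2.45
ee_pos: [0.5371, 0.2226, 0.2069]
tcp_rot: [[0.247, 0.969, 0.001], [0.969, -0.247, 0.0], [0.001, 0.0, -1.0]]
wrist_force: [0.0, -0.1, -0.4]
width: -0.0003
gripper_force: 0.0
```

Run:
```python
from h import *;from workcell import *
s=state();w=read_camera("wrist");pickle.dump((s,w),open("w2.pkl","wb"))
cv2.imwrite("pics/w2.png",w["color"][:,:,::-1]);print(s["ee_pos"],s["width"],s["gripper_force"],s["wrist_force"],s["torque"])
```

```text
[0.53712534 0.22261474 0.20690541] -0.000251937403839729 0.0 [ 0.02734274 -0.11147266 -0.43452036] [ 0.01491471 -0.01101534  0.0103402 ]
```

View pics/w2.png

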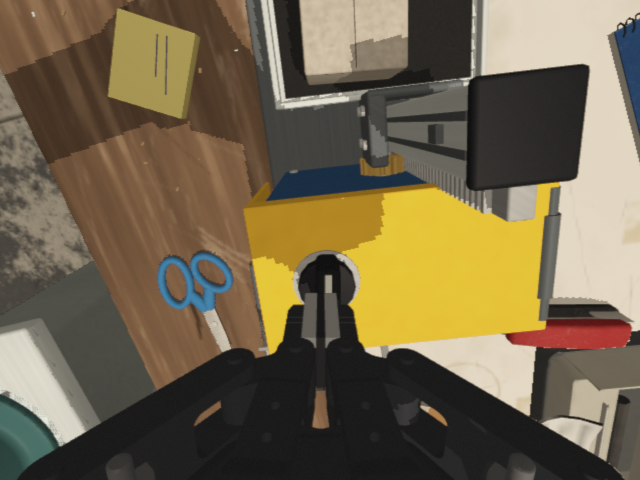

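Run:
```python
from h import *
s,w=pickle.load(open("w2.pkl","rb"));im=w["color"][235:385,230:430]
im=np.clip(im.astype(float)*1.8,0,255).astype(np.uint8)
cv2.imwrite("pics/w2c.png",cv2.resize(im,None,fx=4,fy=4,interpolation=cv2.INTER_NEAREST)[:,:,::-1])
```

```text
(no output)
```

View pics/w2c.png

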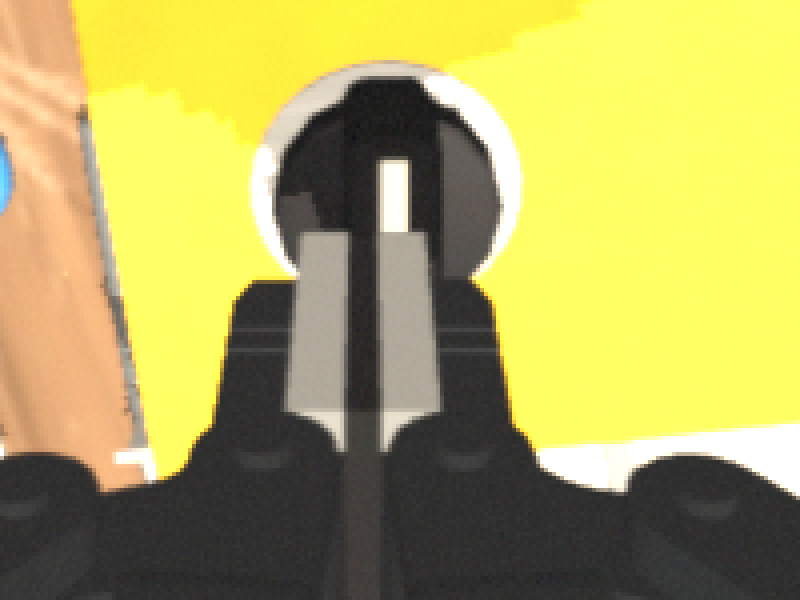

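The pads shut above the bar: in the crop they hide its lower half, with a gap of only about 3 mm. The knob also lies about 4 mm to tool +y and 5 mm to tool -x. I'll reopen, shift and go lower.

Request:
{"api": "jog_arm", "payload": {"targets": [[0.5, -0.005, 0.004, -0.004, 0, 0, 1], [0.5, -0.005, 0.004, -0.004, 0, 0, 1], [0.5, -0.005, 0.004, 0.005, 0, 0, 1], [0.5, -0.005, 0.004, 0.009, 0, 0, 1], [0.5, -0.005, 0.004, 0.009, 0, 0, 1]]}}

```text
time_s: 3.12
ee_pos: [0.5391, 0.2167, 0.1967]
tcp_rot: [[0.263, 0.965, -0.001], [0.965, -0.263, -0.001], [-0.001, -0.001, -1.0]]
wrist_force: [0.3, 0.1, 0.7]
width: 0.0429
gripper_force: 0.0
```

Request:
{"api": "jog_arm", "payload": {"targets": [[1, 0, 0, 0, 0, 0, 0], [1, 0, 0, 0, 0, 0, 0], [1, 0, 0, 0, 0, 0, 0], [1, 0, 0, 0, 0, 0, 0]]}}

```text
time_s: 3.62
ee_pos: [0.5397, 0.2168, 0.1976]
tcp_rot: [[0.264, 0.965, 0.0], [0.965, -0.264, 0.0], [0.0, 0.0, -1.0]]
wrist_force: [-0.2, -0.8, -0.0]
width: 0.0001
gripper_force: 0.0
```

Run:
```python
from h import *;from workcell import *
s=state();w=read_camera("wrist");pickle.dump((s,w),open("w3.pkl","wb"))
t=read_camera("scene")
a=cv2.resize(np.clip(w["color"][235:385,220:420]*1.8,0,255).astype(np.uint8),None,fx=2.6,fy=2.6)
p=proj(t,s["ee_pos"])[0].astype(int);print(p,proj(t,[.539,.2175,.2235]))
b=cv2.resize(t["color"][p[1]-60:p[1]+40,p[0]-45:p[0]+45],(351,390),interpolation=cv2.INTER_CUBIC)
a=a[:390];im=np.hstack([a[:, :440],b]);print(im.shape)
cv2.imwrite("pics/w3c.png",im[:,:,::-1]);print(s["width"],s["wrist_force"])
```

```text
[243 239] [[243.25760072 231.87355278]]
(390, 791, 3)
0.00013156750375958485 [-0.18476265 -0.8101829  -0.01361734]
```

View pics/w3c.png

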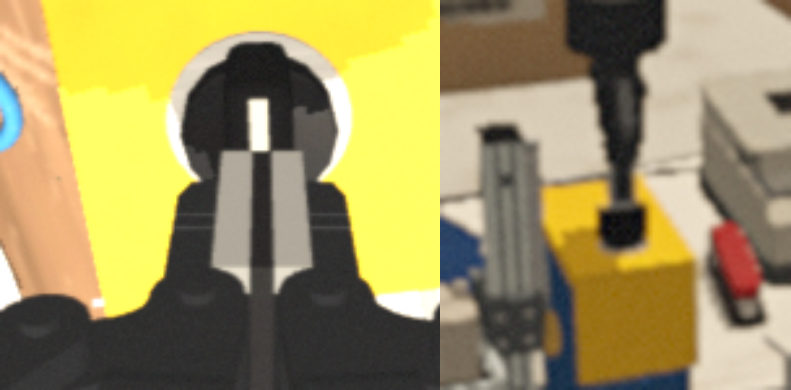

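The fingers end about 26–30 mm short of the stated TCP. In the scene crop the tips are level with the knob top at (620,205), while the TCP projects onto the disc at (615,234). I'll open and go 18 mm lower.

Request:
{"api": "jog_arm", "payload": {"targets": [[0.5, 0, 0, -0.004, 0, 0, 0], [0.5, 0, 0, -0.004, 0, 0, 0], [0.5, 0, 0, 0.007, 0, 0, 0], [0.6, 0, 0, 0.018, 0, 0, 0], [0.8, 0, 0, 0.018, 0, 0, 0]]}}

```text
time_s: 4.35
ee_pos: [0.5386, 0.2164, 0.1779]
tcp_rot: [[0.264, 0.965, -0.003], [0.965, -0.264, -0.002], [-0.002, -0.002, -1.0]]
wrist_force: [-0.6, 0.6, -0.9]
width: 0.0183
gripper_force: 0.0
```

Request:
{"api": "jog_arm", "payload": {"targets": [[1, 0, 0, 0, 0, 0, 0], [1, 0, 0, 0, 0, 0, 0], [1, 0, 0, 0, 0, 0, 0]]}}

```text
time_s: 4.72
ee_pos: [0.5392, 0.2164, 0.1788]
tcp_rot: [[0.264, 0.965, -0.001], [0.965, -0.264, -0.001], [-0.001, -0.001, -1.0]]
wrist_force: [1.6, -0.0, -8.9]
width: 0.0113
gripper_force: 31.8
```

Request:
{"api": "jog_arm", "payload": {"targets": [[1, 0, 0, 0, 0, 0, 10], [1, 0, 0, 0, 0, 0, 20], [1, 0, 0, 0, 0, 0, 30], [1, 0, 0, 0, 0, 0, 40], [1, 0, 0, 0, 0, 0, 50]]}}

```text
time_s: 5.35
ee_pos: [0.539, 0.2167, 0.1798]
tcp_rot: [[0.911, 0.413, -0.001], [0.413, -0.911, 0.0], [-0.001, -0.001, -1.0]]
wrist_force: [-0.0, -1.0, -2.6]
width: 0.0111
gripper_force: 32.7
```

Request:
{"api": "jog_arm", "payload": {"targets": [[1, 0, 0, 0, 0, 0, 10], [1, 0, 0, 0, 0, 0, 20], [1, 0, 0, 0, 0, 0, 30], [1, 0, 0, 0, 0, 0, 34]]}}

```text
time_s: 5.85
ee_pos: [0.5391, 0.217, 0.1799]
tcp_rot: [[0.987, -0.163, -0.001], [-0.163, -0.987, 0.0], [-0.001, 0.0, -1.0]]
wrist_force: [-1.3, -1.4, -1.0]
width: 0.0108
gripper_force: 33.5
```

Request:
{"api": "jog_arm", "payload": {"targets": [[0.5, 0, 0, 0, 0, 0, 0], [0.4, 0, 0, -0.015, 0, 0, 0], [0.3, 0, 0, -0.075, 0, 0, 0], [0.2, 0, 0, -0.13, 0, 0, 0], [0.2, -0.01, 0.05, -0.15, 0, 0, 0]]}}

```text
time_s: 6.48
ee_pos: [0.5239, 0.1718, 0.334]
tcp_rot: [[0.988, -0.155, 0.007], [-0.155, -0.988, 0.003], [0.007, -0.004, -1.0]]
wrist_force: [-0.6, -0.8, 0.7]
width: 0.0682
gripper_force: 0.0
```

Request:
{"api": "jog_arm", "payload": {"targets": [[0.2, -0.01, 0.06, 0, 0, 0, -4], [0.2, -0.015, 0.12, 0, 0, 0, -8], [0.2, -0.02, 0.18, 0, 0, 0, -12], [0.2, -0.03, 0.24, 0, 0, 0, -16], [0.2, -0.04, 0.3, 0.01, 0, 0, -20]]}}

```text
time_s: 7.1
ee_pos: [0.4339, -0.1232, 0.3211]
tcp_rot: [[0.982, 0.188, 0.004], [0.188, -0.982, 0.002], [0.005, -0.001, -1.0]]
wrist_force: [0.5, -0.1, 0.5]
width: 0.0686
gripper_force: 0.0
```

Run:
```python
from h import *;from workcell import *
s=state();w=read_camera("wrist");t=read_camera("top");pickle.dump((s,w,t),open("w4.pkl","wb"))
print(s["time_s"],s["ee_pos"],s["tcp_rot"].round(3).tolist(),s["qpos"].round(2))
cv2.imwrite("pics/w4.png",np.hstack([cv2.resize(w["color"],(400,300)),cv2.resize(t["color"][150:330,150:390],(400,300))])[:,:,::-1])
```

```text
7.1 [ 0.43387189 -0.1231905   0.32112074] [[0.982, 0.188, 0.004], [0.188, -0.982, 0.002], [0.005, -0.001, -1.0]] [-0.84 -0.08  1.03  1.96  0.07  1.22 -1.22]
```

View pics/w4.png

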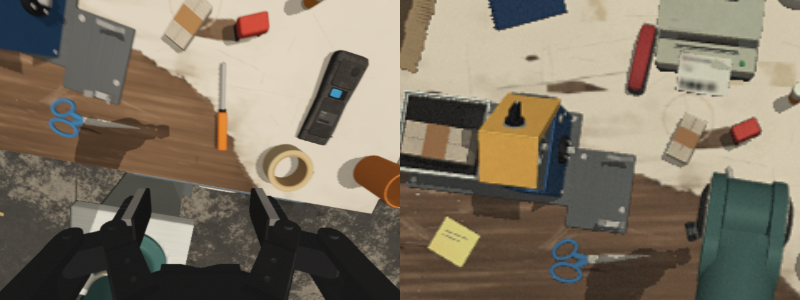

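The cover is swinging up (right half, around (520,130)), and the bar is upright in the wrist view with its handle at about (221,128). I'll measure it precisely.

Run:
```python
from h import *
s,w,t=pickle.load(open("w4.pkl","rb"));hsv=cv2.cvtColor(w["color"],cv2.COLOR_RGB2HSV)
m=cv2.inRange(hsv,(5,150,100),(18,255,255));z=np.zeros_like(m);z[160:250,330:375]=m[160:250,330:375]
r=cv2.minAreaRect(np.argwhere(z)[:,::-1].astype(np.float32));b=cv2.boxPoints(r);print(r,cv2.boundingRect(z))
P=wray(s,w,b,.022);print(P.round(4).tolist());b=P[:,:2]
e=sorted([(np.linalg.norm(b[i]-b[(i+1)%4]),i) for i in range(4)]);i=e[-1][1];v=b[(i+1)%4]-b[i];v*=np.sign(v[0]);yaw=np.degrees(np.arctan2(v[1],v[0]));print("len,wid,yaw",e[-1][0],e[0][0],yaw)
c=b.mean(0);u=v/np.linalg.norm(v);o=c+.0275*u;print("centre",c,"origin",o)
for zz in(.011,):print("tip",wray(s,w,[356,102],zz))
g=o-.015*u;print("grip",g,to(s,[*g,.12],yaw-90))
```

```text
((355.0, 209.5), (61.0, 16.0), 90.0) (347, 179, 17, 62)
[[0.4521, -0.1553, 0.022], [0.4561, -0.176, 0.022], [0.3738, -0.1949, 0.022], [0.3696, -0.1731, 0.022]]
len,wid,yaw 0.08442798377437069 0.021062113134094066 12.93069777344533
centre [ 0.41289908 -0.17482133] origin [ 0.43970172 -0.16866759]
tip [[ 0.54758858 -0.14719227  0.011     ]]
grip [ 0.4250821  -0.17202418] ([-0.0188, 0.0465, 0.201], [-0.06, -0.27, -2.09])
```

Request:
{"api": "jog_arm", "payload": {"targets": [[0.4, -0.01, 0.025, 0.05, 0, 0, -1.5], [0.4, -0.019, 0.0465, 0.1, 0, 0, -1.5], [0.4, -0.019, 0.0465, 0.16, 0, 0, -1.5], [0.5, -0.019, 0.0465, 0.215, 0, 0, -1.5], [0.5, -0.019, 0.0465, 0.265, 0, 0, -1.5]]}}

```text
time_s: 7.82
ee_pos: [0.4248, -0.1697, 0.0532]
tcp_rot: [[0.977, 0.212, 0.001], [0.212, -0.977, 0.0], [0.001, 0.0, -1.0]]
wrist_force: [1.0, 0.5, -0.0]
width: 0.0428
gripper_force: 0.0
```

Run:
```python
from h import *;from workcell import *
s=state();w=read_camera("wrist");sc=read_camera("scene");pickle.dump((s,w,sc),open("w5.pkl","wb"));print(s["ee_pos"],s["width"],to(s,[.4253,-.1719,-.02],-77.5))
hsv=cv2.cvtColor(w["color"],cv2.COLOR_RGB2HSV)
m=cv2.inRange(hsv,(5,150,100),(18,255,255));m[:,:280]=0;m[:,370:]=0;m[:120]=0
print(cv2.boundingRect(m)); 
g=w["color"].astype(int).sum(2)
p=proj(sc,s["ee_pos"])[0].astype(int);print(p)
cv2.imwrite("pics/w5.png",np.hstack([cv2.resize(w["color"][120:420,170:470],(400,400)),cv2.resize(sc["color"][p[1]-60:p[1]+20,p[0]-40:p[0]+40],(400,400),interpolation=cv2.INTER_CUBIC)])[:,:,::-1])
```

```text
[ 0.42475593 -0.16966579  0.05318475] 0.042751225508537126 ([-0.0, 0.0023, 0.0732], [0.0, -0.05, -0.24])
(306, 210, 34, 128)
[371 271]
```

View pics/w5.png

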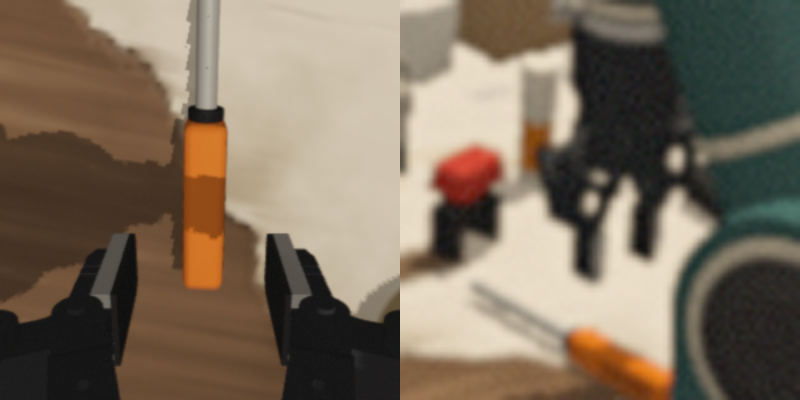

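The pads straddle the handle: left pad tip at crop (125,235), right at (275,235), handle centred at 205. In the scene the tips again end above the TCP's projection. I'll finish the descent in small steps and watch the force.

Request:
{"api": "jog_arm", "payload": {"targets": [[0.5, 0, 0.002, 0.04, 0, 0, 0], [0.5, 0, 0.002, 0.058, 0, 0, 0], [0.55, 0, 0.002, 0.062, 0, 0, 0]]}}

```text
time_s: 8.3
ee_pos: [0.4259, -0.172, -0.0061]
tcp_rot: [[0.977, 0.212, 0.002], [0.212, -0.977, 0.0], [0.002, 0.0, -1.0]]
wrist_force: [0.1, 0.5, -0.0]
width: 0.0383
gripper_force: 0.0
```

Request:
{"api": "jog_arm", "payload": {"targets": [[0.6, 0, 0, 0.003, 0, 0, 0], [0.6, 0, 0, 0.003, 0, 0, 0]]}}

```text
time_s: 8.55
ee_pos: [0.4253, -0.1718, -0.0094]
tcp_rot: [[0.977, 0.212, 0.002], [0.212, -0.977, -0.0], [0.002, 0.001, -1.0]]
wrist_force: [0.4, 0.1, 0.2]
width: 0.0339
gripper_force: 0.0
```

Request:
{"api": "jog_arm", "payload": {"targets": [[0.6, 0, 0, 0.003, 0, 0, 0], [0.6, 0, 0, 0.003, 0, 0, 0]]}}

```text
time_s: 8.8
ee_pos: [0.4243, -0.1716, -0.0134]
tcp_rot: [[0.977, 0.212, 0.0], [0.212, -0.977, 0.0], [0.0, -0.0, -1.0]]
wrist_force: [-0.5, 0.4, -0.7]
width: 0.0344
gripper_force: 0.0
```

Request:
{"api": "jog_arm", "payload": {"targets": [[0.65, 0, 0, 0.003, 0, 0, 0], [0.65, 0, 0, 0.003, 0, 0, 0]]}}

```text
time_s: 9.05
ee_pos: [0.424, -0.1717, -0.0167]
tcp_rot: [[0.977, 0.212, -0.0], [0.212, -0.977, 0.0], [-0.0, -0.0, -1.0]]
wrist_force: [0.9, 0.2, -0.3]
width: 0.0301
gripper_force: 0.0
```

Request:
{"api": "jog_arm", "payload": {"targets": [[0.65, 0, 0, 0.003, 0, 0, 0], [0.65, 0, 0, 0.003, 0, 0, 0]]}}

```text
time_s: 9.3
ee_pos: [0.424, -0.1718, -0.0198]
tcp_rot: [[0.977, 0.211, -0.0], [0.211, -0.977, 0.0], [-0.0, -0.0, -1.0]]
wrist_force: [-0.2, -0.1, -0.4]
width: 0.0297
gripper_force: 0.0
```

Request:
{"api": "jog_arm", "payload": {"targets": [[0.65, 0, 0, 0.002, 0, 0, 0], [0.65, 0, 0, 0.002, 0, 0, 0]]}}

```text
time_s: 9.55
ee_pos: [0.4241, -0.1718, -0.0216]
tcp_rot: [[0.977, 0.212, -0.0], [0.212, -0.977, 0.0], [-0.0, -0.0, -1.0]]
wrist_force: [-0.1, -0.9, 0.2]
width: 0.0293
gripper_force: 0.0
```

Request:
{"api": "jog_arm", "payload": {"targets": [[0.65, 0, 0, 0.002, 0, 0, 0], [0.65, 0, 0, 0.002, 0, 0, 0]]}}

```text
time_s: 9.8
ee_pos: [0.4241, -0.1718, -0.0236]
tcp_rot: [[0.977, 0.212, -0.0], [0.212, -0.977, 0.0], [-0.0, -0.0, -1.0]]
wrist_force: [-0.6, 1.3, -0.2]
width: 0.0297
gripper_force: 0.0
```

Request:
{"api": "jog_arm", "payload": {"targets": [[0.65, 0, 0, 0.002, 0, 0, 0], [0.65, 0, 0, 0.002, 0, 0, 0]]}}

```text
time_s: 10.05
ee_pos: [0.4241, -0.1717, -0.0256]
tcp_rot: [[0.977, 0.212, -0.0], [0.212, -0.977, 0.0], [-0.0, -0.0, -1.0]]
wrist_force: [0.9, 0.3, -0.5]
width: 0.0299
gripper_force: 0.0
```

Request:
{"api": "jog_arm", "payload": {"targets": [[1, 0, 0, 0, 0, 0, 0], [1, 0, 0, 0, 0, 0, 0], [1, 0, 0, 0, 0, 0, 0], [1, 0, 0, 0, 0, 0, 0]], "squeeze": 90}}

```text
time_s: 10.55
ee_pos: [0.4243, -0.1719, -0.0252]
tcp_rot: [[0.977, 0.211, 0.0], [0.211, -0.977, 0.0], [0.0, -0.0, -1.0]]
wrist_force: [-1.3, 0.2, 5.1]
width: 0.0174
gripper_force: 88.4
```

Request:
{"api": "jog_arm", "payload": {"targets": [[1, 0, 0, -0.06, 0, 0, 0], [1, 0.003, -0.04, -0.1, 0, 0, 3], [1, 0.006, -0.1, -0.14, 0, 0, 8], [1, 0.01, -0.15, -0.175, 0, 0, 14], [1, 0.014, -0.205, -0.205, 0, 0, 20.7]]}}

```text
time_s: 11.18
ee_pos: [0.4028, -0.011, 0.1551]
tcp_rot: [[0.995, -0.1, 0.003], [-0.1, -0.995, -0.001], [0.003, 0.0, -1.0]]
wrist_force: [0.2, 0.8, -1.1]
width: 0.0178
gripper_force: 88.4
```

```bash
cat >> h.py <<'E'
th=np.radians(-8.5);L0=np.array([.5884,.2096])
E
python3 - <<'E'
from h import *;from workcell import *
s=state();print(s["ee_pos"],s["width"],s["gripper_force"],to(s,lw([-.23,0,.18]),-98.5),to(s,lw([-.23,0,.09]),-98.5))
E
```

```text
[ 0.40280113 -0.01096321  0.15514373] 0.017818024003222903 88.39807391166687 ([-0.067, -0.2491, -0.0252], [0.02, -0.18, 2.78]) ([-0.0673, -0.2491, 0.0648], [0.02, -0.18, 2.78])
```

Request:
{"api": "jog_arm", "payload": {"targets": [[1, -0.025, -0.05, -0.025, 0, 0, 2], [1, -0.05, -0.11, -0.025, 0, 0, 2.5], [1, -0.065, -0.16, -0.025, 0, 0, 2.5], [1, -0.065, -0.205, -0.025, 0, 0, 2.5], [1, -0.065, -0.205, -0.025, 0, 0, 2.5]]}}

```text
time_s: 11.8
ee_pos: [0.3573, 0.2016, 0.1792]
tcp_rot: [[0.991, -0.135, 0.004], [-0.135, -0.991, -0.0], [0.004, -0.0, -1.0]]
wrist_force: [-0.1, -0.3, -1.4]
width: 0.0181
gripper_force: 88.5
```

Run:
```python
from h import *;from workcell import *
s=state();print(s["ee_pos"],s["joint_velocities"].round(2),s["qpos"].round(2),to(s,lw([-.225,0,.09]),-98.5))
w=read_camera("wrist");t=read_camera("top");pickle.dump((s,w,t),open("w6.pkl","wb"))
cv2.imwrite("pics/w6.png",np.hstack([cv2.resize(w["color"][:300,170:470],(400,400)),cv2.resize(t["color"][190:280,150:240],(400,400),interpolation=cv2.INTER_CUBIC)])[:,:,::-1])
```

```text
[0.35732803 0.20156965 0.17921283] [-0.01  0.36 -0.18 -0.15 -0.4   0.07  0.01] [-1.73  0.12  1.25  2.23 -0.15  0.87 -2.1 ] ([0.0026, -0.042, 0.0892], [-0.02, -0.21, 0.75])
```

Request:
{"api": "jog_arm", "payload": {"targets": [[1, 0, -0.03, 0, 0, 0, 0.7], [1, 0.002, -0.042, 0.03, 0, 0, 0.7], [1, 0.002, -0.042, 0.07, 0, 0, 0.7], [1, 0.002, -0.042, 0.089, 0, 0, 0.7], [1, 0.002, -0.042, 0.089, 0, 0, 0.7]]}}

```text
time_s: 12.52
ee_pos: [0.366, 0.2369, 0.0892]
tcp_rot: [[0.988, -0.155, 0.002], [-0.155, -0.988, -0.005], [0.002, 0.004, -1.0]]
wrist_force: [0.0, -0.9, -0.4]
width: 0.0182
gripper_force: 88.5
```

Run:
```python
from h import *;from workcell import *
s=state();print(s["ee_pos"],s["qpos"].round(2),to(s,lw([-.225,0,.09]),-98.5))
w=read_camera("wrist");t=read_camera("top");pickle.dump((s,w,t),open("w6.pkl","wb"))
cv2.imwrite("pics/w6.png",np.hstack([cv2.resize(w["color"][:300,170:470],(400,400)),cv2.resize(t["color"][190:290,150:250],(400,400),interpolation=cv2.INTER_CUBIC)])[:,:,::-1])
```

```text
[0.36599249 0.23691384 0.08922657] [-1.47  0.42  0.98  2.24 -0.52  0.73 -1.84] ([-0.001, -0.0058, -0.0008], [0.25, -0.13, -0.4])
```

View pics/w6.png

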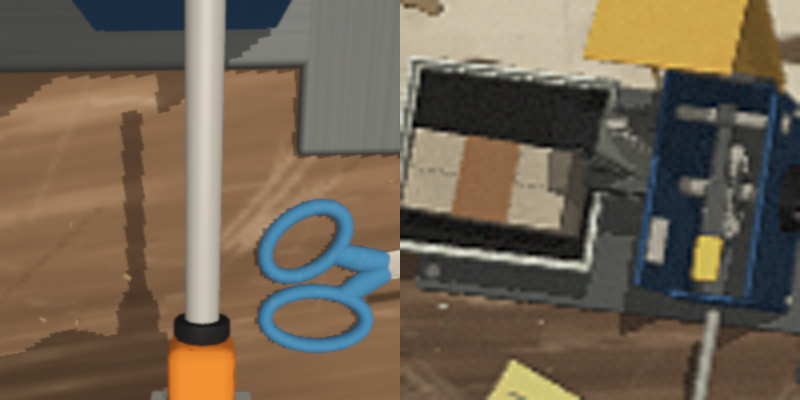

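The top view now shows the open housing with the yellow tab at crop (708,258), and the bar tip in front of it at about (712,310), lined up. I'll compare them in numbers.

Run:
```python
from h import *
s,w,t=pickle.load(open("w6.pkl","rb"));im=t["color"]
sub=cv2.resize(im[245:290,215:245],None,fx=8,fy=8,interpolation=cv2.INTER_CUBIC);hsv=cv2.cvtColor(sub,cv2.COLOR_RGB2HSV)
f=lambda p:(np.atleast_2d(p)+.5)/8-.5+[215,245]
m=cv2.inRange(hsv,(20,110,90),(34,255,255));n,l,st,c=cv2.connectedComponentsWithStats(m)
lwi=lambda W:(np.array([[np.cos(th),np.sin(th)],[-np.sin(th),np.cos(th)]])@(np.atleast_2d(W)[:,:2]-L0).T).T
for i in range(1,n):
    if st[i,4]>300:
        P=ray(t,f(c[i]),.1495);print("yellow",st[i],f(c[i]),lwi(P)*1000)
        r=cv2.minAreaRect(np.argwhere(l==i)[:,::-1].astype(np.float32));b=ray(t,f(cv2.boxPoints(r)),.1495);print((lwi(b)*1000).round(1).tolist())
g=hsv[:,:,2].astype(int);sat=hsv[:,:,1]
b=((g>125)&(sat<60)).astype(np.uint8);b[:130]=0;b[300:]=0
n,l,st,c=cv2.connectedComponentsWithStats(b)
for i in range(1,n):
    if st[i,4]>150:
        ys,xs=np.where(l==i);top=[xs[ys<ys.min()+8].mean(),ys.min()];print("grey",st[i],(lwi(ray(t,f(top),.13))*1000).round(1),(lwi(ray(t,f(c[i]),.13))*1000).round(1))
tc=s["ee_pos"];x=s["tcp_rot"][:,0];print("tcp lift",lwi(tc)*1000,"tip calc",lwi(tc+x*.129)*1000)
# wrist: bar shaft lateral at v=150,20 (axis z=.125)
```

```text
yellow [  61   31   67   94 4940] [[226.25569332 254.20108806]] [[-58.82456489   0.52646686]]
[[-76.2, 11.4], [-41.1, 11.4], [-41.6, -10.2], [-76.7, -10.2]]
grey [  80  182   37  118 2341] [[-96.   -5.8]] [[-118.2   -5.9]]
tcp lift [[-224.00180069   -5.86010431]] tip calc [[-95.00527205  -6.76203163]]
```

Request:
{"api": "jog_arm", "payload": {"targets": [[1, 0, -0.0065, 0, 0, 0, -0.4], [1, 0.02, -0.0065, 0, 0, 0, -0.4], [1, 0.04, -0.0065, 0, 0, 0, -0.4], [1, 0.048, -0.0065, 0, 0, 0, -0.4], [1, 0.048, -0.0065, 0, 0, 0, -0.4]]}}

```text
time_s: 13.25
ee_pos: [0.4152, 0.2385, 0.0906]
tcp_rot: [[0.989, -0.146, 0.004], [-0.146, -0.989, -0.001], [0.004, 0.001, -1.0]]
wrist_force: [0.6, 0.1, -1.0]
width: 0.018
gripper_force: 88.5
```

Run:
```python
from h import *;from workcell import *
s=state();print(s["ee_pos"],s["wrist_force"],to(s,lw([-.176,0.0005,.09]),-98.5))
```

```text
[0.4151927  0.23847151 0.09057502] [ 0.59968397  0.09631992 -1.01247649] ([-0.0004, 0.0025, 0.0006], [0.03, -0.22, 0.13])
```

Request:
{"api": "jog_arm", "payload": {"targets": [[1, 0, 0.002, -0.012, 0, 0, 0], [1, 0, 0.002, -0.026, 0, 0, 0], [1, 0, 0.002, -0.038, 0, 0, 0], [1, 0, 0.002, -0.046, 0, 0, 0], [1, 0, 0.002, -0.046, 0, 0, 0]]}}

```text
time_s: 13.88
ee_pos: [0.4147, 0.2369, 0.1369]
tcp_rot: [[0.989, -0.145, 0.004], [-0.145, -0.989, -0.0], [0.004, -0.0, -1.0]]
wrist_force: [-0.5, -0.1, -0.7]
width: 0.0181
gripper_force: 88.6
```

```bash
cat > trk.py <<'E'
from h import *;from workcell import *
s=state();t=read_camera("top");im=t["color"]
print(s["time_s"],s["ee_pos"],s["wrist_force"],s["torque"])
# carton tape/box: brown-tan pixels in tray region; tray white rim bbox
hsv=cv2.cvtColor(im,cv2.COLOR_RGB2HSV)
m=cv2.inRange(hsv,(5,60,60),(18,200,255));z=np.zeros_like(m);z[215:260,150:205]=m[215:260,150:205]
k=cv2.inRange(im,(0,0,0),(50,50,50));z2=np.zeros_like(k);z2[200:265,140:206]=k[200:265,140:206]
M=cv2.moments(z2,True);print("tape",[round(v,1) for v in np.argwhere(z).mean(0)[::-1]],"dark",cv2.boundingRect(z2),M["m00"],M["m10"]/M["m00"],M["m01"]/M["m00"])
hs=hsv[235:275,215:245];y=cv2.inRange(hs,(20,110,90),(34,255,255));print("tab px",np.argwhere(y).mean(0)[::-1]+[215,235],(y>0).sum())
E
python3 trk.py
python3 - <<'E'
import pickle,sys
from h import *
im=pickle.load(open("w6.pkl","rb"))[2]["color"];hsv=cv2.cvtColor(im,cv2.COLOR_RGB2HSV)
m=cv2.inRange(hsv,(5,60,60),(18,200,255))[215:260,150:205];print("before tape",np.argwhere(m).mean(0)[::-1]+[150,215])
k=cv2.inRange(im,(0,0,0),(50,50,50))[200:265,140:206];print(cv2.boundingRect(k),np.argwhere(k).mean(0)[::-1]+[140,200],(k>0).sum())
E
```

```text
13.875 [0.41473094 0.23689943 0.13693462] [-0.50529511 -0.07821846 -0.69334491] [0.04175667 0.05745107 0.01991669]
tape [np.float64(170.6), np.float64(236.4)] dark (150, 208, 56, 56) 1024.0 176.90234375 228.3798828125
tab px [223.93333333 250.68      ] 75
before tape [169.21022727 236.17045455]
(9, 7, 57, 58) [176.32824427 228.03816794] 1048
```

Request:
{"api": "jog_arm", "payload": {"targets": [[1, 0, 0, 0, 0, 0, 0], [1, 0, 0, 0, 0, 0, 0], [1, 0, 0, 0, 0, 0, 0], [1, 0, 0, 0, 0, 0, 0], [1, 0, 0, 0, 0, 0, 0]]}}

```text
time_s: 14.55
ee_pos: [0.4145, 0.2362, 0.1362]
tcp_rot: [[0.989, -0.146, 0.003], [-0.146, -0.989, -0.002], [0.004, 0.001, -1.0]]
wrist_force: [-0.2, -0.4, -2.3]
width: 0.018
gripper_force: 88.6
```

```bash
python3 trk.py
```

```text
14.55 [0.41452694 0.23621329 0.136168  ] [-0.18724044 -0.44298591 -2.2609756 ] [-0.02465925  0.12453545 -0.01197305]
tape [np.float64(171.9), np.float64(236.4)] dark (152, 209, 54, 55) 969.0 178.25799793601652 229.12280701754386
tab px [224.         250.84810127] 79
```

The pawl is up and the tray is sinking, so I'll hold.

Request:
{"api": "jog_arm", "payload": {"targets": [[1, 0, 0, 0, 0, 0, 0], [1, 0, 0, 0, 0, 0, 0], [1, 0, 0, 0, 0, 0, 0], [1, 0, 0, 0, 0, 0, 0], [1, 0, 0, 0, 0, 0, 0]]}}

```text
time_s: 15.22
ee_pos: [0.4145, 0.2363, 0.1362]
tcp_rot: [[0.989, -0.145, 0.003], [-0.145, -0.989, -0.002], [0.004, 0.001, -1.0]]
wrist_force: [0.4, -0.9, -1.8]
width: 0.0181
gripper_force: 88.6
```

Request:
{"api": "jog_arm", "payload": {"targets": [[1, 0, 0, 0, 0, 0, 0], [1, 0, 0, 0, 0, 0, 0], [1, 0, 0, 0, 0, 0, 0], [1, 0, 0, 0, 0, 0, 0], [1, 0, 0, 0, 0, 0, 0]]}}

```text
time_s: 15.85
ee_pos: [0.4145, 0.2363, 0.1362]
tcp_rot: [[0.989, -0.145, 0.003], [-0.145, -0.989, -0.002], [0.004, 0.001, -1.0]]
wrist_force: [-0.3, 0.2, -1.6]
width: 0.0181
gripper_force: 88.6
```

Request:
{"api": "jog_arm", "payload": {"targets": [[1, 0, 0, 0, 0, 0, 0], [1, 0, 0, 0, 0, 0, 0], [1, 0, 0, 0, 0, 0, 0], [1, 0, 0, 0, 0, 0, 0], [1, 0, 0, 0, 0, 0, 0]]}}

```text
time_s: 16.48
ee_pos: [0.4145, 0.2363, 0.1362]
tcp_rot: [[0.989, -0.145, 0.003], [-0.145, -0.989, -0.002], [0.004, 0.001, -1.0]]
wrist_force: [-0.5, -0.4, -1.5]
width: 0.0175
gripper_force: 88.6
```

Request:
{"api": "jog_arm", "payload": {"targets": [[1, 0, 0, 0, 0, 0, 0], [1, 0, 0, 0, 0, 0, 0], [1, 0, 0, 0, 0, 0, 0], [1, 0, 0, 0, 0, 0, 0], [1, 0, 0, 0, 0, 0, 0]]}}

```text
time_s: 17.1
ee_pos: [0.4145, 0.2363, 0.1362]
tcp_rot: [[0.989, -0.145, 0.003], [-0.145, -0.989, -0.002], [0.004, 0.001, -1.0]]
wrist_force: [0.9, 0.5, -1.9]
width: 0.0177
gripper_force: 88.6
```

```bash
python3 trk.py
```

```text
17.1 [0.41451799 0.23633727 0.13621822] [ 0.94303931  0.53096382 -1.94896061] [0.0065136  0.07284765 0.00445096]
tape [np.float64(168.3), np.float64(238.1)] dark (154, 212, 52, 53) 821.0 181.02679658952496 231.37028014616322
tab px [223.92207792 250.80519481] 77
```

Request:
{"api": "jog_arm", "payload": {"targets": [[1, 0, 0, 0, 0, 0, 0], [1, 0, 0, 0, 0, 0, 0], [1, 0, 0, 0, 0, 0, 0], [1, 0, 0, 0, 0, 0, 0], [1, 0, 0, 0, 0, 0, 0]]}}

```text
time_s: 17.77
ee_pos: [0.4145, 0.2363, 0.1362]
tcp_rot: [[0.989, -0.145, 0.003], [-0.145, -0.989, -0.002], [0.004, 0.001, -1.0]]
wrist_force: [-0.2, 0.1, -1.6]
width: 0.018
gripper_force: 88.6
```

```bash
python3 trk.py
```

```text
17.775 [0.41448706 0.23632393 0.13620319] [-0.20864455  0.05529007 -1.58236887] [-0.03768897  0.03216513  0.01414354]
tape [np.float64(168.4), np.float64(238.0)] dark (154, 212, 52, 52) 826.0 180.95762711864407 231.50968523002422
tab px [223.97435897 250.78205128] 78
```

Run:
```python
from h import *;from workcell import *
old=pickle.load(open("w6.pkl","rb"))[2]["color"];t=read_camera("top");pickle.dump(t,open("t7.pkl","wb"));new=t["color"]
f=4;U=lambda a:cv2.resize(a,None,fx=f,fy=f,interpolation=cv2.INTER_CUBIC)
def tr(box,z0,z1):
    x0,y0,x1,y1=box;T=U(old[y0:y1,x0:x1])
    sc=(1.5432-z0)/(1.5432-z1);T=cv2.resize(T,None,fx=sc,fy=sc)
    r=cv2.matchTemplate(U(new[y0-15:y1+15,x0-15:x1+15]),T,cv2.TM_CCOEFF_NORMED);_,v,_,p=cv2.minMaxLoc(r)
    c=np.array([(x0+x1)/2,(y0+y1)/2]);cn=np.array([p[0]+T.shape[1]/2,p[1]+T.shape[0]/2])/f+[x0-15,y0-15]
    P=ray(t,c,z0)[0];e=proj(t,[P[0],P[1],z1])[0];print("old",c,"new",cn.round(1),v.round(2),"expected",e.round(1))
tr((153,222,198,251),.1505,.074)
tr((157,225,192,249),.1505,.074)
tr((148,203,206,260),.105,.029)
```

```text
Traceback (most recent call last):
AttributeError: 'float' object has no attribute 'round'
```

Run:
```python
from h import *
old=pickle.load(open("w6.pkl","rb"))[2]["color"];t=pickle.load(open("t7.pkl","rb"));new=t["color"]
f=4;U=lambda a:cv2.resize(a,None,fx=f,fy=f,interpolation=cv2.INTER_CUBIC)
def tr(box,z0,z1):
    x0,y0,x1,y1=box;T=U(old[y0:y1,x0:x1])
    sc=(1.5432-z0)/(1.5432-z1);T=cv2.resize(T,None,fx=sc,fy=sc)
    r=cv2.matchTemplate(U(new[y0-15:y1+15,x0-15:x1+15]),T,cv2.TM_CCOEFF_NORMED);_,v,_,p=cv2.minMaxLoc(r)
    c=np.array([(x0+x1)/2,(y0+y1)/2]);cn=np.array([p[0]+T.shape[1]/2,p[1]+T.shape[0]/2])/f+[x0-15,y0-15]
    P=ray(t,c,z0)[0];e=proj(t,[P[0],P[1],z1])[0];print("old",c,"new",cn.round(1),round(v,2),"expected",e.round(1))
tr((153,222,198,251),.1505,.074)
tr((157,225,192,249),.1505,.074)
tr((148,203,206,260),.105,.029)
```

```text
old [175.5 236.5] new [183.1 239.8] 0.91 expected [183.2 239.6]
old [174.5 237. ] new [182.4 240.4] 0.87 expected [182.2 240.1]
old [177.  231.5] new [184.2 234.9] 0.86 expected [184.3 234.8]
```

The tray is fully down: carton and tray match the expected pixels within 0.3 px. I'll lower the pawl and withdraw.

Request:
{"api": "jog_arm", "payload": {"targets": [[1, 0, 0, 0.015, 0, 0, 0], [1, 0, 0, 0.032, 0, 0, 0], [1, 0, 0, 0.046, 0, 0, 0], [1, 0, 0, 0.046, 0, 0, 0], [1, -0.025, 0, 0.046, 0, 0, 0]]}}

```text
time_s: 18.5
ee_pos: [0.3918, 0.2394, 0.0905]
tcp_rot: [[0.989, -0.148, 0.006], [-0.148, -0.989, -0.002], [0.006, 0.001, -1.0]]
wrist_force: [-0.6, 0.6, -0.3]
width: 0.018
gripper_force: 88.6
```

Request:
{"api": "jog_arm", "payload": {"targets": [[1, -0.04, 0, 0, 0, 0, 0], [1, -0.04, 0.02, 0, 0, 0, 0], [1, -0.04, 0.06, 0, 0, 0, 0], [1, -0.04, 0.11, -0.01, 0, 0, 0], [1, -0.04, 0.15, -0.01, 0, 0, 0]]}}

```text
time_s: 19.12
ee_pos: [0.3298, 0.0954, 0.1009]
tcp_rot: [[0.989, -0.147, 0.004], [-0.147, -0.989, -0.002], [0.005, 0.001, -1.0]]
wrist_force: [-0.1, -1.0, -2.9]
width: 0.0178
gripper_force: 88.6
```

Run:
```python
from h import *;from workcell import *
s=state();t=read_camera("top");w=read_camera("wrist");pickle.dump((s,w,t),open("w8.pkl","wb"))
print(s["time_s"],s["ee_pos"],s["qpos"].round(2),to(s,lw([-.096,-.150,.075]),-98.5))
hs=cv2.cvtColor(t["color"],cv2.COLOR_RGB2HSV)[235:275,215:245];y=cv2.inRange(hs,(20,110,90),(34,255,255));print("tab",np.argwhere(y).mean(0)[::-1]+[215,235],(y>0).sum())
```

```text
19.125 [0.32981758 0.0954441  0.10086211] [-1.37  0.16  1.09  2.44 -0.23  0.64 -1.81] ([0.1428, -0.001, 0.0265], [0.06, -0.26, 0.05])
tab [226.28205128 254.11538462] 78
```

Request:
{"api": "jog_arm", "payload": {"targets": [[1, 0.04, 0, 0, 0, 0, 0], [1, 0.09, 0, 0.01, 0, 0, 0], [1, 0.13, -0.001, 0.02, 0, 0, 0], [1, 0.143, -0.001, 0.0255, 0, 0, 0], [1, 0.143, -0.001, 0.0255, 0, 0, 0]]}}

```text
time_s: 19.85
ee_pos: [0.471, 0.0768, 0.075]
tcp_rot: [[0.989, -0.147, 0.002], [-0.147, -0.989, -0.003], [0.002, 0.003, -1.0]]
wrist_force: [0.3, -0.5, -1.1]
width: 0.018
gripper_force: 88.8
```

Run:
```python
from h import *;from workcell import *
s=state();w=read_camera("wrist");t=read_camera("top");pickle.dump((s,w,t),open("w9.pkl","wb"))
print(s["time_s"],s["ee_pos"],s["wrist_force"],to(s,lw([-.096,-.150,.0138]),-98.5))
# shaft in wrist image: bright low-sat columns along rows
g=cv2.cvtColor(w["color"],cv2.COLOR_RGB2HSV);hsv=g
o=cv2.inRange(hsv,(5,150,100),(18,255,255));o[:,:280]=0;o[:,370:]=0
for v in range(200,300,15):
    c=np.where(o[v])[0]; print("handle",v,(c.min(),c.max(),wray(s,w,[(c.min()+c.max())/2,v],s["ee_pos"][2]+.0472).round(4).tolist()) if len(c) else None)
for v in(10,60,110):
    print("row",v,w["color"][v,270:376:4].mean(1).astype(int).tolist())
```

```text
19.85 [0.47097376 0.07675782 0.07495507] [ 0.26525828 -0.54977996 -1.1262157 ] ([0.0004, 0.0011, 0.0612], [0.16, -0.13, 0.07])
handle 200 None
handle 215 None
handle 230 None
handle 245 None
handle 260 (np.int64(297), np.int64(344), [[0.502, 0.0719, 0.1222]])
handle 275 (np.int64(296), np.int64(346), [[0.4959, 0.0727, 0.1222]])
handle 290 (np.int64(296), np.int64(345), [[0.4897, 0.0738, 0.1222]])
row 10 [205, 205, 207, 208, 209, 209, 209, 209, 210, 211, 117, 151, 168, 190, 193, 173, 160, 156, 212, 212, 212, 212, 212, 212, 213, 212, 212]
row 60 [207, 207, 208, 208, 209, 209, 208, 207, 207, 207, 118, 151, 171, 193, 192, 170, 157, 190, 210, 210, 210, 210, 210, 210, 210, 210, 209]
row 110 [69, 68, 67, 67, 67, 68, 68, 69, 68, 66, 119, 153, 172, 191, 187, 168, 151, 112, 111, 114, 112, 114, 104, 207, 211, 212, 211]
```

Request:
{"api": "jog_arm", "payload": {"targets": [[1, 0, 0.001, 0.02, 0, 0, 0], [1, 0, 0.001, 0.035, 0, 0, 0], [1, 0, 0.001, 0.042, 0, 0, 0], [1, 0, 0.001, 0.046, 0, 0, 0]]}}

```text
time_s: 20.45
ee_pos: [0.4708, 0.0767, 0.0292]
tcp_rot: [[0.989, -0.145, 0.003], [-0.145, -0.989, -0.002], [0.003, 0.001, -1.0]]
wrist_force: [0.5, -0.6, -1.1]
width: 0.018
gripper_force: 88.8
```

Request:
{"api": "jog_arm", "payload": {"targets": [[1, 0, 0, 0.005, 0, 0, 0], [1, 0, 0, 0.01, 0, 0, 0], [1, 0, 0, 0.01, 0, 0, 0]]}}

```text
time_s: 20.82
ee_pos: [0.4708, 0.0765, 0.0191]
tcp_rot: [[0.989, -0.145, 0.002], [-0.145, -0.989, -0.002], [0.003, 0.002, -1.0]]
wrist_force: [-0.3, -0.2, -1.0]
width: 0.0184
gripper_force: 88.8
```

Request:
{"api": "jog_arm", "payload": {"targets": [[1, 0, 0.0005, 0.003, 0, 0, 0], [1, 0, 0.0005, 0.003, 0, 0, 0]]}}

```text
time_s: 21.08
ee_pos: [0.4709, 0.0761, 0.0163]
tcp_rot: [[0.989, -0.145, 0.003], [-0.145, -0.989, -0.002], [0.003, 0.001, -1.0]]
wrist_force: [0.2, -0.2, -2.2]
width: 0.018
gripper_force: 88.8
```

Request:
{"api": "jog_arm", "payload": {"targets": [[1, 0, 0, 0.002, 0, 0, 0], [1, 0, 0, 0.002, 0, 0, 0]]}}

```text
time_s: 21.32
ee_pos: [0.4713, 0.0763, 0.0146]
tcp_rot: [[0.989, -0.145, 0.003], [-0.145, -0.989, -0.002], [0.004, 0.001, -1.0]]
wrist_force: [-0.3, 0.4, 2.3]
width: 0.0179
gripper_force: 89.3
```

Run:
```python
from h import *;from workcell import *
s=state();print(s["ee_pos"],s["wrist_force"],s["torque"],to(s,lw([-.096,-.150,.0138]),-98.5))
```

```text
[0.47129859 0.0762675  0.01457173] [-0.34548761  0.4010341   2.29957033] [ 0.09966722 -0.13005582 -0.00223093] ([0.0001, 0.0008, 0.0008], [0.06, -0.21, 0.15])
```

Contact came at the expected height, so I'll release and retreat.

Request:
{"api": "jog_arm", "payload": {"targets": [[0.75, 0, 0, 0, 0, 0, 0], [0.7, 0, 0, 0, 0, 0, 0], [0.5, 0, 0, 0, 0, 0, 0], [0.3, 0, 0, 0, 0, 0, 0], [0.3, 0, 0, 0, 0, 0, 0]], "squeeze": 20}}

```text
time_s: 21.95
ee_pos: [0.471, 0.0761, 0.0144]
tcp_rot: [[0.989, -0.145, 0.003], [-0.145, -0.989, -0.002], [0.003, 0.001, -1.0]]
wrist_force: [0.8, 0.4, 0.4]
width: 0.0597
gripper_force: 0.0
```

Request:
{"api": "jog_arm", "payload": {"targets": [[0.3, 0, 0, -0.02, 0, 0, 0], [0.3, 0, 0, -0.06, 0, 0, 0], [0.3, 0, 0, -0.12, 0, 0, 0], [0.3, 0, 0.02, -0.18, 0, 0, 0], [0.3, 0, 0.02, -0.18, 0, 0, 0]]}}

```text
time_s: 22.58
ee_pos: [0.4701, 0.0559, 0.198]
tcp_rot: [[0.989, -0.147, 0.01], [-0.147, -0.989, 0.003], [0.009, -0.004, -1.0]]
wrist_force: [0.3, 0.7, -1.0]
width: 0.0596
gripper_force: 0.0
```

Run:
```python
from h import *;from workcell import *
s=state();w=read_camera("wrist");pickle.dump((s,w),open("w10.pkl","wb"))
lwi=lambda W:(np.array([[np.cos(th),np.sin(th)],[-np.sin(th),np.cos(th)]])@(np.atleast_2d(W)[:,:2]-L0).T).T
hsv=cv2.cvtColor(w["color"],cv2.COLOR_RGB2HSV);o=cv2.inRange(hsv,(5,150,100),(18,255,255))
n,l,st,c=cv2.connectedComponentsWithStats(o)
for i in range(1,n):
    if st[i,4]>150:
        r=cv2.minAreaRect(np.argwhere(l==i)[:,::-1].astype(np.float32));b=cv2.boxPoints(r)
        print(st[i],"lift mm at z=.061",(lwi(wray(s,w,b,.061))*1000).round(1).tolist())
print(s["time_s"],s["ee_pos"],s["wrist_force"],s["width"])
```

```text
[ 287  186   24   90 1983] lift mm at z=.061 [[-64.9, -139.6], [-64.6, -159.2], [-148.5, -159.8], [-148.9, -138.6]]
22.575 [0.47006651 0.05593075 0.19799032] [ 0.32003237  0.69051868 -1.04427889] 0.059569096435200405
```

The bar lies in the cradle with its handle at lift x -65..-149 and y -149 (ideal -65..-150 and -150). Handing in.

```bash
python3 -c "
from workcell import *
print(finish_job())"
```

```text
the job is handed in; nothing more can be done
None
```

I handed the job in at about 23 s of the 58 s allowed: the cover sprang open, the tray is fully down with the carton on it, the pawl is back on the wheel, and the bar lies in its cradle, handle towards you. I did not check the other bench items in a final picture.

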